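# Set the speed selector of the grinder supply and press start

## Task

Set the speed on the grey control unit: with a fingertip push its lever selector clockwise (seen from above), click by click, until it rests on the fifth of its seven dots, counted clockwise from the first one at the left end of the scale, and do not turn it past the fifth. Only then press the small flat start button fully in and let it come out again; leave the wide mushroom-headed stop button alone. Nothing is to be gripped, lifted or moved aside: push gently with closed fingers, and leave the tools and parts lying on and around the unit where they are.

Things in the scene. Friction and masses are not known exactly. Their poses are not given: they have to be found in the camera images.
- control_unit: Grey metal control unit, 190 (x) x 250 (y) x 62 mm high, fixed to the bench. Origin: centre of its underside on the bench; z up; at yaw 0 its x points away from the robot and its y to the left. The panel is its level top, 62 mm above the origin. On the panel the selector is at the left (+y), the two push buttons are at the right (-y): start nearer the robot (-x), stop farther away (+x).
- selector (a joint): Lever selector angle, rad. 0 = on the first dot, lever along the unit's +y (left); it grows clockwise from above: pi/2 = fourth dot (lever along +x), pi = seventh. Dots are 0.5236 rad apart, each a click stop: left alone, the lever snaps to the nearest. The fifth dot is 2.094. It starts at rest on the first, second or third. Midway between dots it runs ahead into the next stop, which catches it.
- selector_pivot (a point): Point on the selector's vertical turning axis at panel height, at (+10, +45) mm in the unit's frame; its axes are the unit's. Seven white dots, 7 mm across, lie on a dark disc of 128 mm diameter, 59 mm from the axis, at most 2 mm above the panel. Leaving a stop takes about 0.17 N m (4.5 N of push 38 mm from the axis), less toward midway.
- selector_tip (a point): Top of the lever's pointing end, on its centre line, 50 mm from the axis and 36 mm above the panel. The black lever is a bar 13 mm wide with upright sides, 12 to 36 mm above the panel, reaching 50 mm from the axis on the pointing side (white line on top), 16 mm behind it. Its hub is 32 mm across (42 mm in the lowest 10 mm).
- start_button (a joint): How far the start button is pressed, m: 0 = out, 0.006 = fully in. A spring returns it; it begins to move at 2 N and is fully in at 5 N.
- start_button_top (a point): Centre of the start button's flat black cap, 28 mm across, at (-35, -80) mm in the unit's frame, its top 14 mm above the panel when out, in a steel collar of 42 mm diameter. It is pressed straight down.
- stop_button (a joint): How far the stop button is pressed, m: 0 = out, 0.006 = fully in. Not to be pressed.
- stop_button_top (a point): Centre of the top of the stop button's black domed mushroom head, 40 mm across, at (+40, -80) mm in the unit's frame, 26 mm above the panel.
- weld_gauge: Flat steel weld gauge, 30 x 100 x 12 mm, lying loose on the unit's panel along the edge nearest the robot, in front of the selector. Origin: centre of its underside.
- nozzle0: Small ceramic nozzle, 24 mm across, 50 mm high, standing on the bench right of the unit. Origin: centre of its underside.
- nozzle1: The second ceramic nozzle, 24 mm across, 50 mm high, standing on the bench right of the unit, nearer the robot. Origin: centre of its underside.
- roller0: Black drive roller, 36 x 70 x 37 mm, lying on the bench left of the unit. Origin: centre of its underside.
- tape_measure: Yellow tape measure, 60 x 69 x 31 mm, on the bench left of the unit, farther back. Origin: centre of its underside.
- parts_tin: Flat green tin box, 73 x 102 x 26 mm, on the bench at the left front. Origin: centre of its underside.
- pliers: Red-handled pliers, 57 x 180 x 15 mm, lying on the bench at the right front. Origin: centre of its underside.

How it is judged:
By the outcome, as a careful person would: the job done as asked, in the order asked, and still so for the second after the job is handed in, with the robot touching nothing.
It also fails if it takes over 48 s, if anything falls off the work surface, if the arm or the gripper's body presses on something with over 40 N, if the wrist force passes 120 N, or if a joint passes its speed limit or range.

## Robot

A 6-joint arm with a two-finger parallel gripper is mounted at the origin on a cart in front of the work surface, level with it; the furniture and walls round the work are solid. World frame = base frame: x ahead of the robot, y to its left, z up, the work surface at z = 0. Lengths are in m, angles in degrees, forces in N, time in s.
With the tool pointing down it reaches from about 0.325 to 0.9 m from the base axis. Payload 3.5 kg.
Tool frame: the origin (TCP) lies midway between the tips of the shut fingers; the grasp point (between the pads) lies 19 mm behind it; z points along the fingers, y is the line along which they close (so a half turn about z gives the same grasp; the last joint's range is limited). The gripper opens to 85 mm and grips with 20 to 120 N. Pads are 22 mm wide; open, the fingers measure 114 mm over their backs; the gripper's body (76 mm by 85 mm) begins 54 mm behind the grasp point. The pads swing forward as they close: fully open they stand 13 mm farther back than shut.
Start: joints at [-5.924, 15.837, -1.513, 72.651, 0, 84.076], TCP at [0.625, -0, 0.231] pointing down, gripper open.
Joint ranges: [-178.77, 178.77], [-48.84, 107.48], [-61.69, 71.31], [-111.58, 123.2], [-90, 87.43], [-180, 180]. Speed limits (degrees/s): [147.25, 147.25, 180, 180, 180, 180].

## Interface

Orientations are given as a 3x3 rotation matrix whose columns are the frame's x, y, z axes.
In Python, from plant import ctrl gives the robot as it stands.
- The arm moves only by the tool drive_tool, never from a script. Its argument "targets" is text: rows parted by semicolons, each of 7 numbers parted by spaces: the shift along the tool's x, y, z scaled (see below), then the turn, a rotation vector about the tool's x, y, z scaled (see below), then the opening, from -1 (shut) to 1 (fully open). In form: dx dy dz wx wy wz grip; .... A call has 1 to 12 rows; each row is the pose to reach, as a shift and turn from the pose commanded when the call began, along the tool's axes at that moment; what a row does not reach only later rows make up. The controller multiplies each number of a shift by 0.3 m and each number of a turn by pi/2 rad. A row lasts 1/12 s, in which the tool goes at most 41.7 mm and 7.16 degrees, less where a joint would pass 70% of its speed; a pose out of reach is approached as far as the arm can. A call with a number of a shift or a turn outside -1 to 1 is refused whole. A call with a gripper value outside its range is refused whole. The fingers move at their own pace and stop on an object; "grip_force" is the grip in N (left out, the last holds). Time passes only in rows, so rows that repeat a pose let the fingers close. It gives the time, the measured TCP pose, the force, the opening and the grip force at its end, in the units of the state.
- ctrl.get_obs(): the state, without advancing time (a new reading comes with each control period).
- ctrl.camera(name): name is "side" or "top"; returns the picture (480x640x3 uint8, red, green, blue); there is no depth.
- ctrl.camera_info(name): a dict with "fx", "fy", "cx", "cy" (pixels), "distortion" ([k1, k2, p1, p2, k3] as OpenCV has them; the pictures are not rectified), "R" (3x3) and "t" (3): a world point X has camera coordinates R X + t. Camera axes: x right, y down, z forward; pixel columns grow to the right and rows downward; lengths in m; the calibration is good to about 2 mm. A picture is of the moment at which its call begins. camera_info takes no time and is no camera call.
- ctrl.hand_in(): hands the job in; it is judged then, once.
Trained networks look in the newest picture that a camera, given by its name, has taken for a name from the list of things; names that differ only in an ending like _2 or _b are one class to them, and where a whole thing is asked for, a point or a joint stands for the part that bears it (a point fixed in the world has none). Each returns a list of dicts, best first, with "p" (0 to 1); they miss things now and then, are a little off and sometimes report something else, mostly with a low value. They report only what shows in the picture. A call takes as long as a camera call.
- ctrl.boxes_of(label, camera): "centre" ([x, y, z] in m, in the coordinates of the camera as it stood for that picture, good to about 4 mm: the middle of the surface that is visible of it).
The state is a dict: "time": time; "joint_pos": joint angles; "joint_velocities": joint speeds; "joint_torque": joint torques, N m; "eef_pos": TCP position; "eef_rot": TCP orientation; "wrist_force": force on the tool from outside, world axes, zero at the start; "torque": the same for the moment, N m; "width": opening from 0.0 (shut) to 1.0 (fully open); "gripper_force": force on a finger pad.
Only numpy, scipy, OpenCV 4.12 (cv2) and the standard library are available. Lean on these libraries where they do the work, as an engineer would, in place of code of your own. Each camera call takes 0.05 s, during which the arm holds its last target. There are 200 camera calls.

## Working session

There is one attempt and no reset: what is moved stays moved. The work goes in short steps, Python scripts to look and compute and a tool call to move; the robot and the scene stay as the last step left them, time stands still between calls to the robot, and variables do not carry over. Pictures are saved under pics/ and viewed, at most 10 in all, crops included, and the job is handed in when it is done.

Besides the shell and the picture viewer there is one more tool, called after ">>>" as name(argument=value, ...) on one line, values as JSON. drive_tool: Moves the arm, as the interface text tells. Shifts and turns lie within -1 to 1; 1 stands for 0.3 m of shift or pi/2 rad of turn. Its arguments: {"type":"object","properties":{"targets":{"type":"string"},"grip_force":{"type":"number"}},"required":["targets"]}

```bash
mkdir -p pics
cat > h.py <<'E'
import numpy as np, cv2
from plant import ctrl
def proj(n,P):
    i=ctrl.camera_info(n); K=np.array([[i['fx'],0,i['cx']],[0,i['fy'],i['cy']],[0,0,1]])
    return cv2.projectPoints(np.array(P,float).reshape(-1,1,3),cv2.Rodrigues(np.array(i['R'],float))[0],np.array(i['t'],float),K,np.array(i['distortion'],float))[0].reshape(-1,2)
def ray(n,px,z):
    i=ctrl.camera_info(n); K=np.array([[i['fx'],0,i['cx']],[0,i['fy'],i['cy']],[0,0,1]])
    u=cv2.undistortPoints(np.array(px,float).reshape(-1,1,2),K,np.array(i['distortion'],float)).reshape(-1,2)
    R=np.array(i['R']);c=-R.T@np.array(i['t']); d=np.c_[u,np.ones(len(u))]@R
    return c+d*((np.broadcast_to(z,len(u))-c[2])/d[:,2])[:,None]
def world(n,c):
    i=ctrl.camera_info(n); return np.array(i['R']).T@(np.array(c)-np.array(i['t']))
E
python3 - <<'E'
from h import *
np.set_printoptions(precision=4,suppress=True)
for n in ('top','side'):
    cv2.imwrite(f'pics/{n}0.png',ctrl.camera(n)[:,:,::-1])
    for l in ('control_unit','selector','start_button','stop_button','selector_tip','start_button_top','stop_button_top','selector_pivot','weld_gauge'):
        try:
            for r in ctrl.boxes_of(l,n)[:2]:
                w=world(n,r['centre']); print(n,l,round(r['p'],2),w,proj(n,w)[0])
        except Exception as e: print(n,l,e)
o=ctrl.get_obs(); print(o['time'],o['eef_pos'],o['eef_rot'],o['width'])
E
```

```text
top control_unit 0.83 [ 0.5507 -0.1045  0.06  ] [381.7442 260.6031]
top control_unit 0.54 [0.5352 0.1584 0.0306] [291.6693 267.032 ]
top start_button 0.51 [ 0.5088 -0.1073  0.0764] [383.3181 274.852 ]
top stop_button 0.67 [ 0.5519 -0.1047  0.0585] [381.7669 260.2186]
top stop_button 0.48 [ 0.5791 -0.114   0.0867] [385.6275 250.0569]
top selector_pivot 0.96 [ 0.556  -0.1045  0.0598] [381.6917 258.7701]
top weld_gauge 0.39 [ 0.4512 -0.3325  0.014 ] [457.1861 294.441 ]
side control_unit 0.77 [ 0.5323 -0.0857  0.0641] [349.1526 278.9227]
side selector 0.65 [0.5627 0.0018 0.0858] [338.5325 248.253 ]
side stop_button 0.46 [ 0.5787 -0.1237  0.0847] [378.6346 272.4324]
side selector_tip 0.89 [0.557  0.0016 0.0862] [336.4108 248.8016]
side start_button_top 0.65 [ 0.5047 -0.1098  0.0738] [344.5414 284.4838]
side start_button_top 0.2 [0.4192 0.3663 0.0229] [219.155  225.8112]
side stop_button_top 0.68 [ 0.5325 -0.0913  0.0624] [350.7517 280.8573]
side stop_button_top 0.63 [ 0.5757 -0.1237  0.0862] [377.4823 272.238 ]
side selector_pivot 0.71 [ 0.5319 -0.0899  0.062 ] [350.1404 280.7772]
side weld_gauge 0.71 [ 0.4748 -0.0051  0.0726] [305.7365 265.991 ]
1.0 [ 0.625  -0.      0.2313] [[-0.0001  1.      0.0001]
 [ 1.      0.0001 -0.    ]
 [-0.      0.0001 -1.    ]] 1.000218299677544
```

View pics/top0.png

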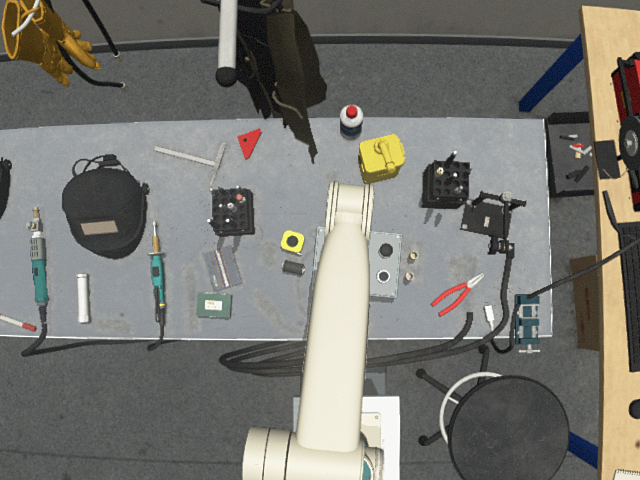

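View pics/side0.png

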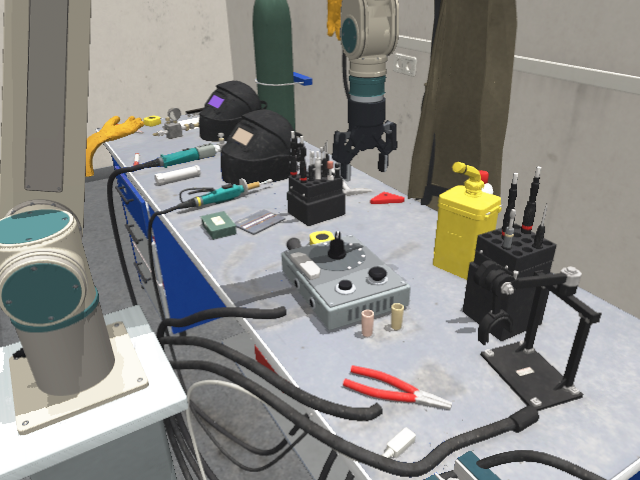

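The top picture shows the unit half hidden by the arm, with its buttons at (386,250) and (383,275). In the side picture the selector is near (338,247), start at (345,285) and stop at (378,272). I'll zoom in on both.

Run:
```python
import cv2,numpy as np
s=cv2.imread('pics/side0.png')[215:335,270:430]; s=cv2.resize(s,None,fx=5,fy=5,interpolation=cv2.INTER_CUBIC)
cv2.imwrite('pics/side0c.png',s)
t=cv2.imread('pics/top0.png')[220:310,300:420]; t=cv2.resize(t,None,fx=6,fy=6,interpolation=cv2.INTER_CUBIC); cv2.imwrite('pics/top0c.png',t)
```

```text
(no output)
```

View pics/side0c.png

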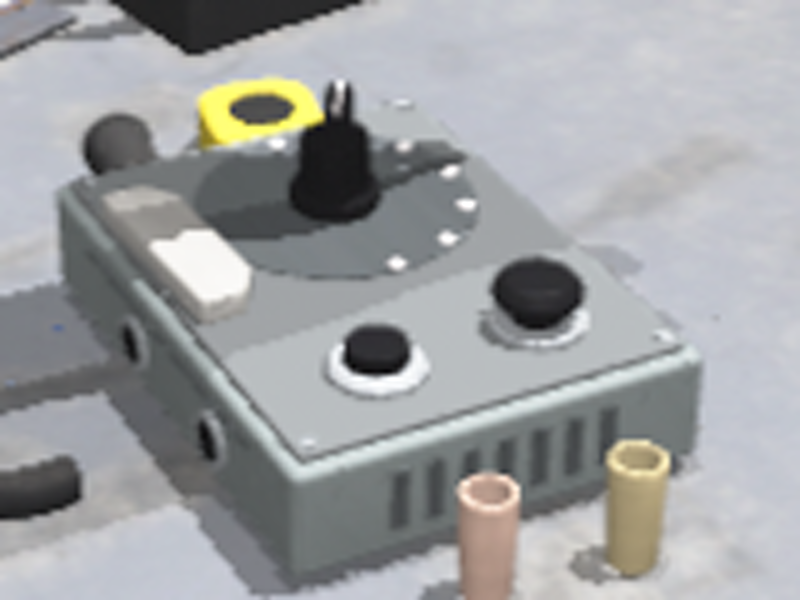

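View pics/top0c.png

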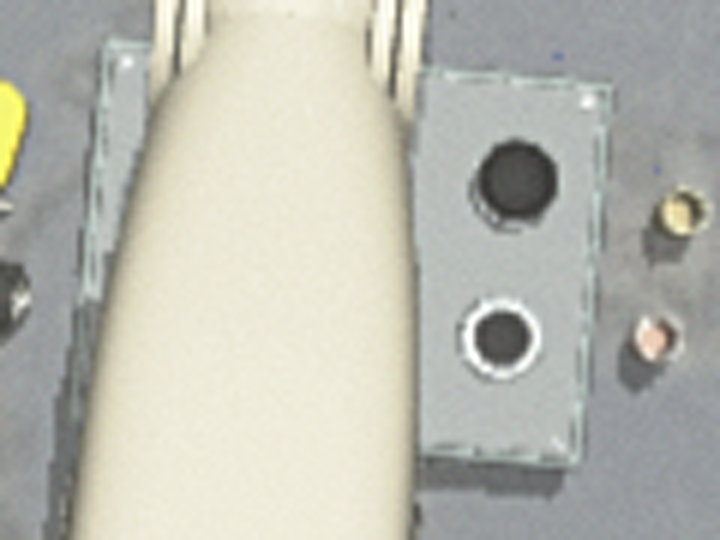

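The side crop shows the start cap at (376,337), the stop head at (538,287) and six dots from (277,143) round to (397,263). The second dot is hidden behind the lever. The top crop shows the collar at (501,338) and panel corners at (610,88), (580,465) and (105,42). Next I'll fit the pose from these points.

```bash
cat >> h.py <<'E'
def T(p,q):
    c,s=np.cos(p[2]),np.sin(p[2]); q=np.atleast_2d(q)
    return np.c_[p[0]+c*q[:,0]-s*q[:,1],p[1]+s*q[:,0]+c*q[:,1],q[:,2]]
def pol(a,r,z): return [.010+r*np.sin(a),.045+r*np.cos(a),.062+z]
E
python3 - <<'E'
from h import *
from scipy.optimize import least_squares
np.set_printoptions(precision=3,suppress=True)
d=np.pi/6
sp=[(376,337),(277,143),(404,146),(450,172),(467,204),(448,238),(397,263)]
sq=[[-.035,-.08,.076]]+[pol(k*d,.059,.002) for k in (0,2,3,4,5,6)]
spx=(np.array(sp)+.5)/5-.5+[270,215]
tp=[(501,338),(610,86),(578,466),(104,41)]
tq=[[-.035,-.08,.068],[.095,-.125,.062],[-.095,-.125,.062],[.095,.125,.062]]
tpx=(np.array(tp)+.5)/6-.5+[300,220]
def f(p): return np.r_[(proj('side',T(p,sq))-spx).ravel(),(proj('top',T(p,tq))-tpx).ravel()]
r=least_squares(f,[.55,-.03,0],loss='soft_l1'); p=r.x
print(p,np.degrees(p[2]));print(f(p).reshape(-1,2))
for part in (0,1):
    g=lambda p:(f(p)[:14] if part==0 else f(p)[14:]); print(least_squares(g,p,loss='soft_l1').x)
np.save('p.npy',p)
for k in range(4):
    a=k*d; print(k+1,(proj('side',T(p,[pol(a,.05,.036),pol(a+np.pi,.016,.036)]))-[270,215]+.5)*5-.5)
print('pivot',T(p,[.01,.045,.062]),'start',T(p,sq[0]))
E
```

```text
[ 0.549 -0.031 -0.102] -5.854212027194481
[[-0.195  0.743]
 [-0.04  -0.169]
 [-0.142 -0.076]
 [-0.172 -0.387]
 [-0.228 -0.113]
 [-0.186 -0.151]
 [-0.195 -0.24 ]
 [ 0.019 -0.136]
 [ 1.111 -1.158]
 [ 0.63   0.805]
 [-0.252 -1.871]]
[ 0.55  -0.032 -0.102]
[ 0.547 -0.03  -0.091]
1 [[284.662  86.021]
 [350.694 149.343]]
2 [[339.983  80.549]
 [332.168 151.248]]
3 [[393.986  88.811]
 [314.197 148.337]]
4 [[433.373 109.034]
 [301.722 141.442]]
pivot [[0.564 0.012 0.062]] start [[ 0.506 -0.107  0.076]]
```

The fit is good: the unit is at (0.549, -0.031) with yaw -5.9°, and the lever sits on dot 2. I'll push with the flat 22 mm side of the shut fingers, turning the tool along with the lever, and work out the waypoints for that.

```bash
cat >> h.py <<'E'
np.set_printoptions(precision=3,suppress=True)
def push(a,gap,z,r=.040,half=.011):
    "TCP position and tool turn w (deg, clockwise from start) for lever angle a (deg), gap behind its trailing side"
    p=np.load('p.npy'); A=np.radians(a); u=np.array([np.sin(A),np.cos(A)]); t=np.array([np.cos(A),-np.sin(A)])
    q=np.array([.01,.045])+r*u-(.0065+half+gap)*t
    P=T(p,[q[0],q[1],0])[0]; P[2]=z; return P, a-np.degrees(p[2])-90
def rows(pts,P0,w0):
    "P0,w0 commanded pose at the call's beginning"
    W=np.radians(w0); R=np.array([[-np.sin(W),np.cos(W),0],[np.cos(W),np.sin(W),0],[0,0,-1]])
    for P,w in pts: print(R.T@(P-P0)/.3, round((w-w0)/90,3), P, round(w,1))
E
python3 - <<'E'
from h import *
o=ctrl.get_obs(); R=o['eef_rot']
rows([push(30,.009,z) for z in (.14,.082)],np.array([.625,0,.2313]),0)
E
```

```text
[ 0.201 -0.197  0.304] -0.602 [0.566 0.06  0.14 ] -54.1
[ 0.201 -0.197  0.498] -0.602 [0.566 0.06  0.082] -54.1
```

```bash
sed -i 's/\[\[-np.sin(W),np.cos(W),0\],\[np.cos(W),np.sin(W),0\]/[[np.sin(W),np.cos(W),0],[np.cos(W),-np.sin(W),0]/' h.py; grep -n "sin(W)" h.py
```

```text
25:    W=np.radians(w0); R=np.array([[np.sin(W),np.cos(W),0],[np.cos(W),-np.sin(W),0],[0,0,-1]])
```

>>> drive_tool(targets="0.2 -0.197 0.304 0 0 -0.6 -1;0.2 -0.197 0.304 0 0 -0.6 -1;0.2 -0.197 0.304 0 0 -0.6 -1;0.2 -0.197 0.304 0 0 -0.6 -1;0.2 -0.197 0.304 0 0 -0.6 -1;0.2 -0.197 0.304 0 0 -0.6 -1;0.2 -0.197 0.304 0 0 -0.6 -1;0.2 -0.197 0.304 0 0 -0.6 -1;0.2 -0.197 0.304 0 0 -0.6 -1;0.2 -0.197 0.304 0 0 -0.6 -1;0.2 -0.197 0.304 0 0 -0.6 -1;0.2 -0.197 0.304 0 0 -0.6 -1", grip_force=30)

```text
time: 2.0
eef_pos: [0.566, 0.06, 0.1402]
eef_rot: [[-0.808, 0.589, 0.0], [0.589, 0.808, 0.0], [-0.0, 0.0, -1.0]]
wrist_force: [0.4, 0.3, 0.4]
width: -0.0
gripper_force: 0.0
```

>>> drive_tool(targets="0 0 0.07 0 0 0 -1;0 0 0.13 0 0 0 -1;0 0 0.18 0 0 0 -1;0 0 0.193 0 0 0 -1;0 0 0.193 0 0 0 -1")

```text
time: 2.42
eef_pos: [0.5645, 0.06, 0.0808]
eef_rot: [[-0.809, 0.588, -0.003], [0.588, 0.809, 0.0], [0.003, -0.002, -1.0]]
wrist_force: [0.4, 1.4, 0.3]
width: -0.003
gripper_force: 0.0
```

Run:
```python
from h import *
s=ctrl.camera('side')[:,:,::-1]
cv2.imwrite('pics/side1c.png',cv2.resize(s[195:315,270:430],None,fx=5,fy=5,interpolation=cv2.INTER_CUBIC))
P0=np.array([.566,.060,.082]);w0=-54
rows([push(a,0,.082) for a in (30,35,40,45,50,55,60)],P0,w0)
```

```text
[-0.029  0.001  0.   ] -0.002 [0.573 0.055 0.082] -54.1
[-0.041  0.005  0.   ] 0.054 [0.577 0.054 0.082] -49.1
[-0.053  0.009  0.   ] 0.109 [0.58  0.053 0.082] -44.1
[-0.066  0.011  0.   ] 0.165 [0.584 0.051 0.082] -39.1
[-0.078  0.013  0.   ] 0.221 [0.587 0.049 0.082] -34.1
[-0.091  0.013  0.   ] 0.276 [0.59  0.047 0.082] -29.1
[-0.104  0.012  0.   ] 0.332 [0.593 0.045 0.082] -24.1
```

View pics/side1c.png

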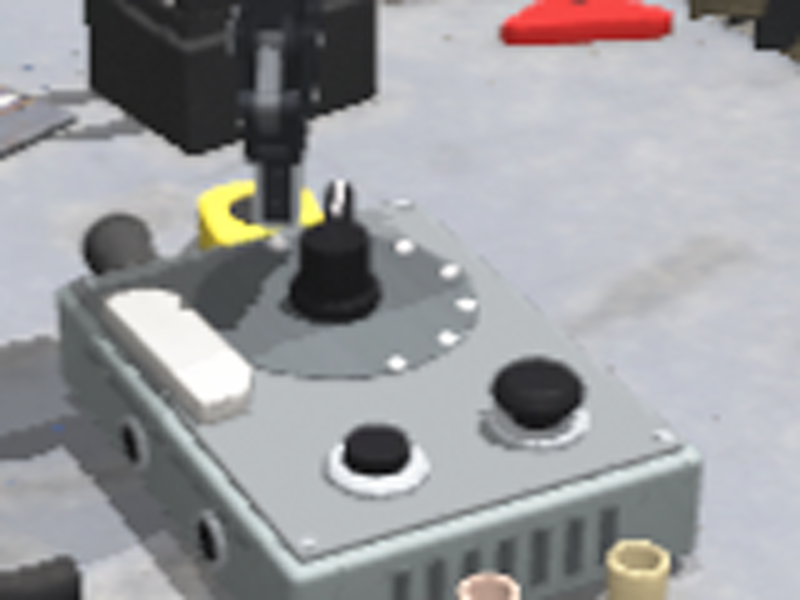

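The picture shows the finger at (280,200), to the left of the lever, which is still on dot 2 at (340,185), with a clear gap between them. First click.

>>> drive_tool(targets="-0.015 0 0 0 0 0 -1;-0.029 0.001 0 0 0 0 -1;-0.035 0.003 0 0 0 0.026 -1;-0.041 0.005 0 0 0 0.054 -1;-0.047 0.007 0 0 0 0.082 -1;-0.053 0.009 0 0 0 0.109 -1;-0.060 0.010 0 0 0 0.137 -1;-0.066 0.011 0 0 0 0.165 -1;-0.072 0.012 0 0 0 0.193 -1;-0.078 0.013 0 0 0 0.221 -1;-0.078 0.013 0 0 0 0.221 -1")

```text
time: 3.38
eef_pos: [0.589, 0.049, 0.0835]
eef_rot: [[-0.56, 0.829, 0.003], [0.829, 0.56, -0.0], [-0.002, 0.002, -1.0]]
wrist_force: [0.4, -0.0, 1.3]
width: -0.002
gripper_force: 0.0
```

```bash
cat > look.py <<'E'
from h import *
import sys
p=np.load('p.npy'); n=sys.argv[1]
s=ctrl.camera('side')[:,:,::-1]; c=cv2.resize(s[195:315,270:430],None,fx=5,fy=5,interpolation=cv2.INTER_CUBIC)
cv2.imwrite(f'pics/{n}.png',c)
for k in range(7): print(k+1,(proj('side',T(p,[pol(k*np.pi/6,.05,.036)]))[0]-[270,195]+.5)*5-.5)
for r in ctrl.boxes_of('selector_tip','side')[:2]: print(r['p'],world('side',r['centre']),T(p,[pol(0,0,.036)])[0])
E
python3 look.py s2
python3 - <<'E'
from h import *
P,w=push(50,0,.082)
print(P,w);rows([push(a,0,.082) for a in range(52,82,4)],P,-34.1)
o=ctrl.get_obs();print(o['eef_pos'],o['wrist_force'],o['time'])
E
```

```text
1 [284.662 186.021]
2 [339.983 180.549]
3 [393.986 188.811]
4 [433.373 209.034]
5 [447.433 236.528]
6 [430.989 264.241]
7 [387.143 284.295]
0.96 [0.56  0.004 0.088] [0.564 0.012 0.098]
[0.587 0.049 0.082] -34.14578797280552
[-0.005  0.002  0.   ] 0.022 [0.589 0.048 0.082] -32.1
[-0.014  0.005  0.   ] 0.066 [0.591 0.047 0.082] -28.1
[-0.024  0.008  0.   ] 0.111 [0.593 0.045 0.082] -24.1
[-0.034  0.01   0.   ] 0.155 [0.595 0.043 0.082] -20.1
[-0.044  0.012  0.   ] 0.199 [0.598 0.04  0.082] -16.1
[-0.054  0.012  0.   ] 0.244 [0.599 0.038 0.082] -12.1
[-0.064  0.012  0.   ] 0.288 [0.601 0.035 0.082] -8.1
[-0.074  0.011  0.   ] 0.333 [0.603 0.033 0.082] -4.1
[0.588 0.049 0.083] [-0.715 -0.697 -0.459] 3.4833
```

View pics/s2.png

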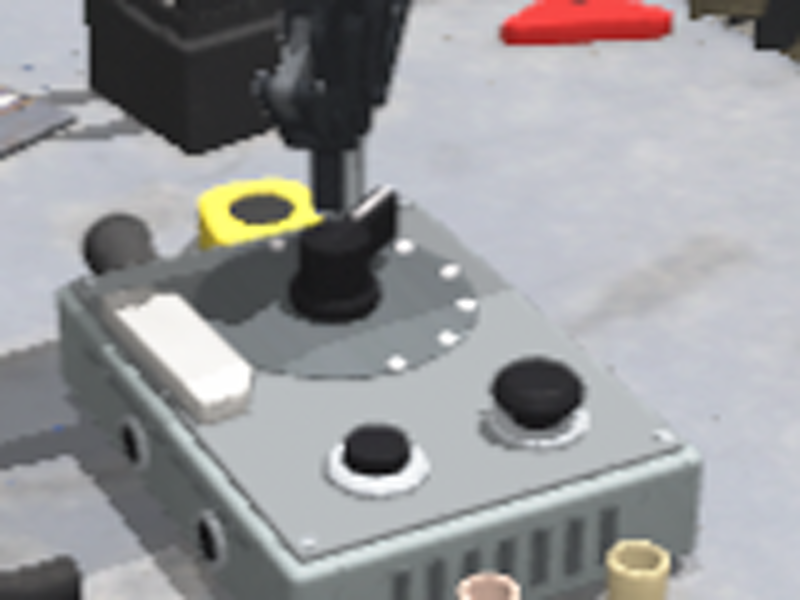

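The lever tip is now at (394,190), which is dot 3, and the finger has no force on it. The model predicts this well, so I'll go for the second click, face angle 80°.

>>> drive_tool(targets="-0.005 0.002 0 0 0 0.022 -1;-0.014 0.005 0 0 0 0.066 -1;-0.019 0.006 0 0 0 0.089 -1;-0.024 0.008 0 0 0 0.111 -1;-0.029 0.009 0 0 0 0.133 -1;-0.034 0.010 0 0 0 0.155 -1;-0.044 0.012 0 0 0 0.199 -1;-0.049 0.012 0 0 0 0.222 -1;-0.054 0.012 0 0 0 0.244 -1;-0.064 0.012 0 0 0 0.288 -1;-0.074 0.011 0 0 0 0.333 -1;-0.074 0.011 0 0 0 0.333 -1")

```text
time: 4.48
eef_pos: [0.603, 0.0326, 0.0827]
eef_rot: [[-0.072, 0.997, 0.001], [0.997, 0.072, -0.0], [-0.0, 0.001, -1.0]]
wrist_force: [0.2, 0.2, 0.5]
width: 0.002
gripper_force: 0.0
```

```bash
python3 look.py s3 | tail -1
python3 - <<'E'
from h import *
P,w=push(80,0,.082)
rows([push(a,0,.082) for a in range(82,112,4)],P,w)
o=ctrl.get_obs();print(P,w,o['eef_pos'],o['wrist_force'],o['time'])
E
```

```text
0.39 [ 0.51  -0.109  0.077] [0.564 0.012 0.098]
[-0.005  0.002  0.   ] 0.022 [0.603 0.031 0.082] -2.1
[-0.014  0.005  0.   ] 0.067 [0.605 0.029 0.082] 1.9
[-0.024  0.008  0.   ] 0.111 [0.606 0.026 0.082] 5.9
[-0.034  0.01   0.   ] 0.156 [0.606 0.023 0.082] 9.9
[-0.044  0.012  0.   ] 0.2 [0.607 0.02  0.082] 13.9
[-0.054  0.012  0.   ] 0.244 [0.607 0.017 0.082] 17.9
[-0.064  0.012  0.   ] 0.289 [0.608 0.014 0.082] 21.9
[-0.074  0.011  0.   ] 0.333 [0.608 0.011 0.082] 25.9
[0.603 0.033 0.082] -4.145787972805522 [0.603 0.033 0.082] [-0.012  0.193  0.352] 4.5833
```

View pics/s3.png

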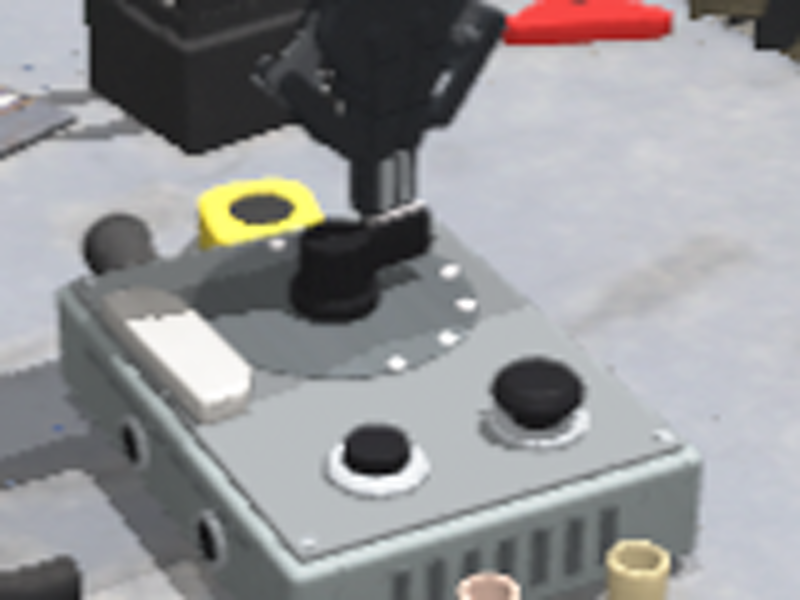

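The tip is at (430,208), which is dot 4. I'll repeat the same push once more for the third click, ending at face angle 110°.

>>> drive_tool(targets="-0.005 0.002 0 0 0 0.022 -1;-0.014 0.005 0 0 0 0.066 -1;-0.019 0.006 0 0 0 0.089 -1;-0.024 0.008 0 0 0 0.111 -1;-0.029 0.009 0 0 0 0.133 -1;-0.034 0.010 0 0 0 0.155 -1;-0.044 0.012 0 0 0 0.199 -1;-0.049 0.012 0 0 0 0.222 -1;-0.054 0.012 0 0 0 0.244 -1;-0.064 0.012 0 0 0 0.288 -1;-0.074 0.011 0 0 0 0.333 -1;-0.074 0.011 0 0 0 0.333 -1")

```text
time: 5.58
eef_pos: [0.6073, 0.0107, 0.0824]
eef_rot: [[0.435, 0.9, 0.0], [0.9, -0.435, -0.0], [-0.0, 0.0, -1.0]]
wrist_force: [0.0, 0.3, 0.7]
width: 0.003
gripper_force: 0.0
```

```bash
python3 look.py s4 | tail -1
python3 - <<'E'
from h import *
p=np.load('p.npy'); P,w=push(110,0,.082)
S=T(p,[-.035,-.08,.076])[0]; print(P,w,S)
B,_=push(110,.012,.082); B2=B+[0,0,.06]
rows([(B,w),(B2,w),(S+[0,0,.066],w),(S+[0,0,.014],w),(S-[0,0,.008],w)],P,w)
o=ctrl.get_obs();print(o['eef_pos'],o['wrist_force'],o['time'])
E
```

```text
0.41 [ 0.476 -0.003  0.073] [0.564 0.012 0.098]
[0.608 0.011 0.082] 25.854212027194478 [ 0.506 -0.107  0.076]
[0.04 0.   0.  ] 0.0 [0.613 0.022 0.082] 25.9
[ 0.04  0.   -0.2 ] 0.0 [0.613 0.022 0.142] 25.9
[-0.501 -0.132 -0.2  ] 0.0 [ 0.506 -0.107  0.142] 25.9
[-0.501 -0.132 -0.027] 0.0 [ 0.506 -0.107  0.09 ] 25.9
[-0.501 -0.132  0.047] 0.0 [ 0.506 -0.107  0.068] 25.9
[0.607 0.011 0.082] [-0.488  0.016  1.398] 5.6833
```

View pics/s4.png

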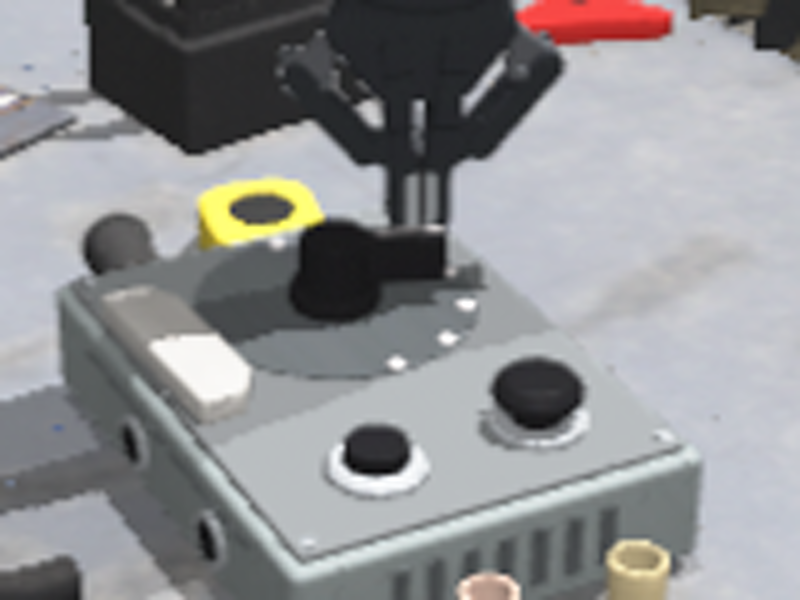

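The tip is at about (444,232), close to where dot 5 is predicted at (447,236). I'll back off, rise and check before pressing.

>>> drive_tool(targets="0.02 0 0 0 0 0 -1;0.04 0 0 0 0 0 -1;0.04 0 -0.06 0 0 0 -1;0.04 0 -0.14 0 0 0 -1;0.04 0 -0.2 0 0 0 -1;-0.04 -0.02 -0.2 0 0 0 -1;-0.16 -0.05 -0.2 0 0 0 -1;-0.28 -0.08 -0.2 0 0 0 -1;-0.40 -0.11 -0.2 0 0 0 -1;-0.501 -0.132 -0.2 0 0 0 -1;-0.501 -0.132 -0.2 0 0 0 -1;-0.501 -0.132 -0.2 0 0 0 -1")

```text
time: 6.68
eef_pos: [0.5056, -0.1076, 0.1424]
eef_rot: [[0.437, 0.899, 0.0], [0.899, -0.437, 0.0], [0.001, 0.0, -1.0]]
wrist_force: [0.5, -0.6, -0.6]
width: -0.001
gripper_force: 0.0
```

```bash
python3 look.py s5; python3 -c "
from h import *
o=ctrl.get_obs();print(o['eef_pos'],o['wrist_force'],o['time'])"
```

```text
1 [284.662 186.021]
2 [339.983 180.549]
3 [393.986 188.811]
4 [433.373 209.034]
5 [447.433 236.528]
6 [430.989 264.241]
7 [387.143 284.295]
0.51 [ 0.555 -0.001  0.083] [0.564 0.012 0.098]
[ 0.507 -0.107  0.143] [-0.423 -0.212 -0.029] 6.7833
```

View pics/s5.png

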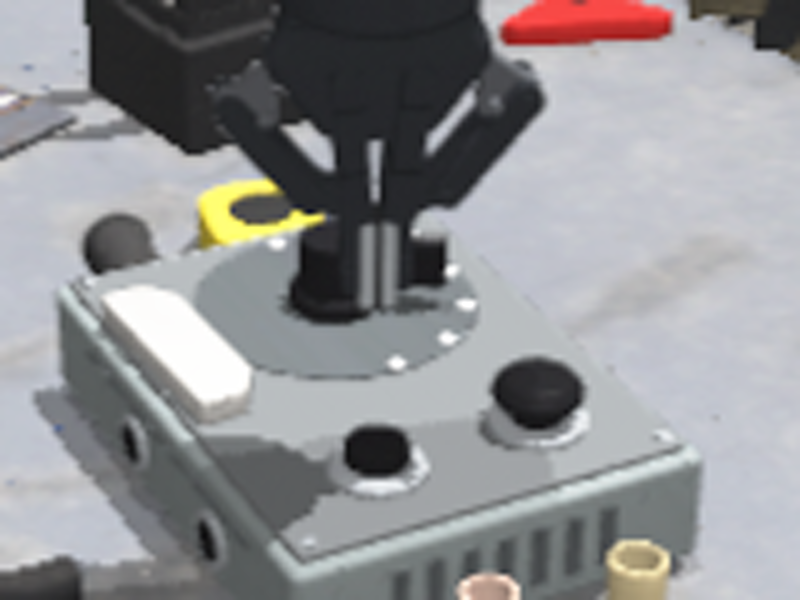

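The lever is on dot 5, with its tip end at (444,237), and the finger is above the start cap. Now I'll press slowly.

>>> drive_tool(targets="0 0 0.08 0 0 0 -1;0 0 0.15 0 0 0 -1;0 0 0.19 0 0 0 -1;0 0 0.207 0 0 0 -1;0 0 0.215 0 0 0 -1;0 0 0.222 0 0 0 -1;0 0 0.229 0 0 0 -1;0 0 0.235 0 0 0 -1;0 0 0.24 0 0 0 -1;0 0 0.24 0 0 0 -1")

```text
time: 7.62
eef_pos: [0.507, -0.1067, 0.071]
eef_rot: [[0.435, 0.9, 0.002], [0.9, -0.435, 0.001], [0.002, 0.002, -1.0]]
wrist_force: [1.3, 2.6, 4.7]
width: -0.003
gripper_force: 2.2
```

>>> drive_tool(targets="0 0 0.003 0 0 0 -1;0 0 0.006 0 0 0 -1;0 0 0.006 0 0 0 -1")

```text
time: 7.87
eef_pos: [0.5071, -0.107, 0.07]
eef_rot: [[0.436, 0.9, 0.002], [0.9, -0.436, 0.001], [0.001, 0.002, -1.0]]
wrist_force: [-1.1, 3.0, 9.5]
width: 0.0
gripper_force: 5.3
```

>>> drive_tool(targets="0 0 0.004 0 0 0 -1;0 0 0.004 0 0 0 -1;0 0 0.004 0 0 0 -1")

```text
time: 8.12
eef_pos: [0.5072, -0.1069, 0.0699]
eef_rot: [[0.435, 0.9, 0.002], [0.9, -0.435, 0.0], [0.001, 0.002, -1.0]]
wrist_force: [-4.3, 4.3, 18.2]
width: 0.003
gripper_force: 9.0
```

The button is bottomed: the force is rising with no further travel. I'll retreat straight up.

>>> drive_tool(targets="0 0 -0.01 0 0 0 -1;0 0 -0.04 0 0 0 -1;0 0 -0.1 0 0 0 -1;0 0 -0.2 0 0 0 -1;0 0 -0.3 0 0 0 -1;0 0 -0.4 0 0 0 -1;0 0 -0.45 0 0 0 -1;0 0 -0.45 0 0 0 -1;0 0 -0.45 0 0 0 -1")

```text
time: 8.87
eef_pos: [0.5066, -0.1079, 0.203]
eef_rot: [[0.436, 0.9, 0.002], [0.9, -0.436, -0.002], [-0.001, 0.002, -1.0]]
wrist_force: [-0.5, -0.6, -0.9]
width: 0.002
gripper_force: 0.0
```

```bash
python3 look.py s6|tail -1; python3 -c "
from h import *
o=ctrl.get_obs();print(o['eef_pos'],o['wrist_force'],o['time'])"
```

```text
0.89 [ 0.567 -0.006  0.086] [0.564 0.012 0.098]
[ 0.505 -0.107  0.201] [-0.215  0.579 -0.096] 8.9667
```

View pics/s6.png

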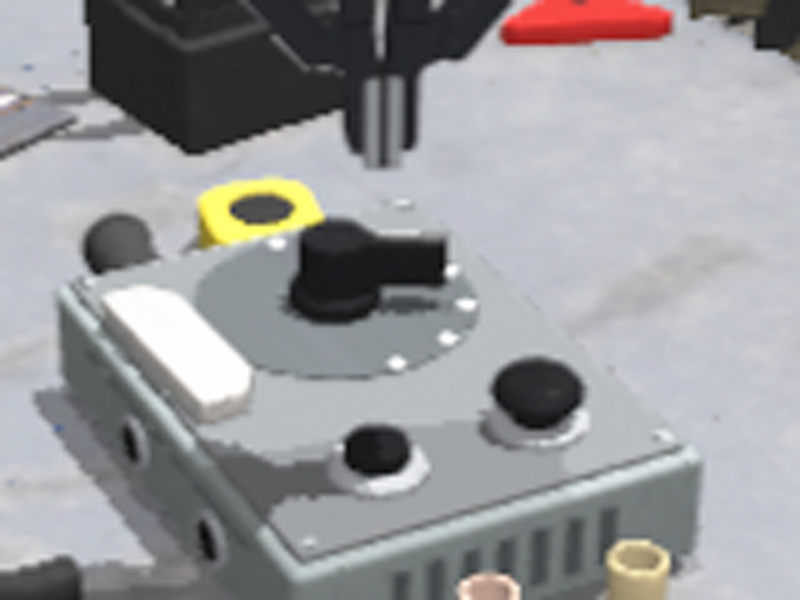

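The lever tip is at (446,237), on dot 5. The start cap is out again at (377,448), and the gauge and the other things haven't moved.

```bash
python3 -c "
from plant import ctrl
print(ctrl.hand_in())"
```

```text
the job is handed in; nothing more can be done
None
```

The job is handed in at about 9 s of robot time: the selector rests on the fifth dot, the start button was then pressed fully in and came out again, and the stop button and loose items were left untouched.

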